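# Nest the beakers out of the way and thread the paddle out of the drying box

### The arm

A 7-joint arm with a two-finger parallel gripper is mounted at the origin on the work surface. World frame = base frame: x ahead of the robot, y to its left, z up, the work surface at z = 0. Lengths are in m, angles in rad, forces in N, time in s.
With the tool pointing down it reaches from about 0.35 to 0.9 m from the base axis. Payload 19.9 kg.
Tool frame: the origin (TCP) lies midway between the tips of the shut fingers; the grasp point (between the pads) lies 19 mm behind it (ctrl.pinch_z is the z of the grasp point in the tool frame, in m); z points along the fingers, y is the direction in which the jaws open and shut (so a half turn about z gives the same grasp; the last joint's range is limited). The gripper opens to 85 mm and grips with 20 to 120 N. Pads are 22 mm wide; open, the fingers measure 114 mm over their backs; the gripper's body (76 mm by 85 mm) begins 54 mm behind the grasp point. The pads swing forward as they close: fully open they stand 13 mm farther back than shut.
Start: joints at [-1.341, 0.417, -0.01, 1.614, 0.005, 1.111, -0.053], TCP at [0.167, 0.602, 0.231] pointing down, gripper open.
Joint ranges: [-2.81, 2.81], [-0.39, 2.02], [-1.27, 1.25], [0.06, 2.57], [-1.19, 4.33], [0.19, 2], [-2.82, 2.82]. Speed limits (rad/s): [1.89, 1.89, 2.39, 2.39, 3.01, 3.01, 3.01].

### API

Orientations are given as a unit quaternion [w, x, y, z].
In Python, from plant import ctrl gives the robot as it stands.
- The arm moves only by the tool step_arm, never from a script. Its argument "series" is one flat list of numbers, 7 for each row, row after row: the shift along the world's x, y, z in cm, then the turn, a rotation vector about the world's x, y, z in degrees, then the gripper's target within -1 to 1 (shut at 1, half-way at 0, fully open at -1). A call has 1 to 10 rows; each row shifts and turns the commanded pose from where the row before left it; what a row does not reach is not made up. A row lasts 1/10 s, in which the tool goes at most 50 mm and 8.59 degrees, less where a joint would pass 70% of its speed; a pose out of reach is approached as far as the arm can. A call with a gripper value outside its range is refused whole. The fingers move at their own pace and stop on an object; "force" is the grip in N (left out, the last holds). Time passes only in rows, so rows that do not move let the fingers close. It gives the time, the measured TCP pose, the force and the opening at its end, in the units of the state.
- ctrl.state(): the state, without advancing time (a new reading comes with each control period).
- ctrl.read_camera(name): name is "side" or "top"; returns the picture (420x560x3 uint8, red, green, blue); there is no depth.
- ctrl.camera_info(name): a dict with "vertical_fov" (degrees; the focal length in pixels is half the picture's height over the tangent of half this angle, whatever the lens; pixels are square), "cx", "cy" (the principal point, pixels), "world_from_camera" (4x4, takes a point from camera to world coordinates). Camera axes: x right, y up, looking along -z (the intrinsics and any distortion apply to the point x, -y, -z); pixel columns grow to the right and rows downward; lengths in m; the calibration is good to about 2 mm. A picture is of the moment at which its call begins. camera_info takes no time and is no camera call.
- ctrl.close_job(): hands the job in, once; it reports no verdict.
The state is a dict: "time_s": time; "joint_pos": joint angles; "qd": joint speeds; "effort": joint torques, N m; "tool_pos": TCP position; "tool_rot": TCP orientation; "force": force on the tool from outside, world axes, zero at the start; "moment": the same for the moment, N m; "grip_width": finger opening in m.
Only numpy, scipy, OpenCV 4.12 (cv2) and the standard library are available. Lean on these libraries where they do the work, as an engineer would, in place of code of your own. Each camera call takes 0.05 s, during which the arm holds its last target.

### The job

Clear the drying box's open bay by nesting the steel beakers: first the middle one into the wide one on the ledge, then the slim one into the middle one, upright and down on the bottom. Then grip the wooden paddle's handle and draw it out through the bay opening, which is shorter than it: tilt it handle end up and slide it out diagonally without forcing it against the box. Finish still holding the whole paddle still in the air, well clear above the box, and leave everything else on the ledge where it is.

Things in the scene. Friction and masses are not known exactly. Their poses are not given: they have to be found in the camera images.
- drying_box: Low white plastic drying box, fixed. Origin on its underside, x from the covered end to the open bay, z up. Outside x -150 to +155, y -105 to +105 mm; walls 5 mm; floor top at z 6 mm. A flat white cover (z 60 to 66) closes it from x -150 to +25. Two ribs across the floor at x -90 and +35 (6 mm wide, tops at z 16) carry the paddle.
- bay_mouth (a point): Centre of the box's open bay, level with the top of the 52 mm high walls around it (box x +87.5, y 0, z 52 mm); axes as the box. The opening is 125 mm along x and 200 mm along y; the cover's edge bounds it on the -x side.
- paddle_mid (a point): Wooden mixing paddle, 260 mm long, 55 to 100 g, flat on the ribs, nearly along the box's x: handle end in the bay, blade under the cover. Point at mid-length, half-way up the handle; x towards the handle end, z up. Handle 14 x 14 mm, from x -45 to +130; blade 44 wide, 6 thick, underside flush with the handle's, from x -130 to -45. Can be gripped from above at x +65 to +110.
- paddle_handle_end (a point): Tip of the paddle's handle, 130 mm from paddle_mid along its x.
- paddle_blade_end (a point): Tip of the paddle's blade, 130 mm from paddle_mid against its x and 4 mm lower.
- beaker_wide_mid (a point): Widest steel beaker: open straight-sided cup, outside diameter 82 mm, inside 76 mm, 70 mm high, bottom 4 mm thick, loose, standing alone on the ledge to the left of the box. Point on its axis half-way up (35 mm above its underside), z up.
- beaker_middle_mid (a point): Middle steel beaker: open straight cup, outside diameter 62 mm, inside 56, 95 high, bottom 4 thick, loose, on the floor of the bay on either side of the paddle's handle, its top 35 mm above the cover. Point on its axis half-way up (47.5 mm above its underside). Seated in the wide beaker it stands 29 mm proud of its rim.
- beaker_slim_mid (a point): Slim steel beaker: open straight cup, outside diameter 44 mm, 120 high, bottom 4 thick, loose, on the floor of the bay on the other side of the handle. Point on its axis half-way up (60 mm above its underside). Seated in the middle beaker it stands 29 mm proud of its rim.
- bottle_warmer: Bystander, fixed: white bottle warmer, 120 mm diameter, 140 mm high, knob on the side towards the robot. Origin under its centre.
- formula_jar: Bystander: clear formula container with white twist cap, 90 mm diameter, 150 mm high. Origin under its centre.
- bottle_sleeve: Bystander: red silicone bottle sleeve, tube open at both ends, 72 mm diameter, 85 mm high, standing. Origin at the centre of its underside.
- espresso_cup: Bystander: white ceramic espresso cup with handle, 62 mm diameter, 58 mm high. Origin under its centre.
- saucer: Bystander: steel saucer, 136 mm diameter, 14 mm high. Origin under its centre.
- funnel: Bystander: aluminium funnel standing mouth down on the saucer, 68 mm diameter, 85 mm high. Origin under its centre.
- feeding_bottle: Bystander: closed clear feeding bottle, 56 mm diameter, 150 mm high. Origin under its centre.

How it is judged:
On the way, in this order (a step that is already met when the one before it is completed fails the run):
1. the middle beaker is seated in the wide one and released (horizontal distance between beaker_middle_mid and beaker_wide_mid below 0.012 m and z of beaker_middle_mid in the frame of beaker_wide_mid between 0.01 and 0.022 m and angle between each of beaker_middle_mid, beaker_wide_mid's own z axis and vertical below 0.12 rad and contact force between the fingers and beaker_middle below 0.2 N), for 0.2 s.
2. the slim beaker is seated in the middle one and released (horizontal distance between beaker_slim_mid and beaker_middle_mid below 0.012 m and z of beaker_slim_mid in the frame of beaker_middle_mid between 0.01 and 0.022 m and angle between each of beaker_slim_mid, beaker_middle_mid's own z axis and vertical below 0.12 rad and contact force between the fingers and beaker_slim below 0.2 N), for 0.2 s.
3. the paddle passes the opening tilted: handle end well above the box, blade end still below the cover's top (height (world z) of paddle_handle_end above 0.1 m and height (world z) of paddle_blade_end below 0.064 m and contact force between the fingers and paddle above 0.5 N), for 0.05 s.
At the end, for the whole second after the job is handed in: Paddle held at rest by the fingers alone (under 50 mm/s), both ends over 100 mm above the ledge (34 mm above the cover); slim beaker in middle one, middle in wide: axes within 12 mm, seated within about 5 mm, upright within 0.12 rad, let go (all of step 2 and height (world z) of each of paddle_handle_end, paddle_blade_end above 0.1 m and contact force between the fingers and paddle above 0.5 N and contact force between paddle and drying_box below 0.1 N and linear speed of paddle below 0.05 m/s and contact force between paddle and bottle_warmer below 0.1 N and contact force between paddle and beaker_wide below 0.1 N and contact force between paddle and beaker_middle below 0.1 N and contact force between paddle and beaker_slim below 0.1 N and contact force between paddle and formula_jar below 0.1 N and contact force between paddle and bottle_sleeve below 0.1 N and contact force between paddle and espresso_cup below 0.1 N and contact force between paddle and saucer below 0.1 N and contact force between paddle and funnel below 0.1 N and contact force between paddle and feeding_bottle below 0.1 N and horizontal distance between beaker_middle_mid and beaker_wide_mid below 0.012 m and z of beaker_middle_mid in the frame of beaker_wide_mid between 0.01 and 0.022 m and angle between beaker_wide_mid's own z axis and vertical below 0.12 rad and contact force between the fingers and beaker_middle below 0.2 N); the arm keeps its last pose, push and grip.
It fails at once if the paddle is forced against the box (more than 30 N) (contact force between paddle and drying_box above 30 N).
It fails at once if a bystander is disturbed (moved more than 25 mm) (distance of any of formula_jar, bottle_sleeve, espresso_cup, saucer, funnel, feeding_bottle from where it was at the start of the episode above 0.025 m).
It also fails if it takes over 70 s, if anything falls off the work surface, if the arm or the gripper's body presses on something with over 40 N, if the wrist force passes 120 N, or if a joint passes its speed limit or range.

## Working session

There is one attempt and no reset: what is moved stays moved. The work goes in short steps, Python scripts to look and compute and a tool call to move; the robot and the scene stay as the last step left them, time stands still between calls to the robot, and variables do not carry over. Pictures are saved under pics/ and viewed, and the job is handed in when it is done.

Besides the shell and the picture viewer there is one more tool, called after "Call:" as name(argument=value, ...), one argument or row to a line, values as JSON. step_arm: Moves the arm, as the interface text tells. Its arguments: {"type":"object","properties":{"series":{"type":"array"},"force":{"type":"number"}},"required":["series"]}

```bash
ls; mkdir -p pics; python3 - <<'E'
from plant import ctrl
import cv2
s=ctrl.state();print(s, ctrl.pinch_z)
for n in("top","side"):
    print(n,ctrl.camera_info(n))
    cv2.imwrite(f"pics/{n}0.png",ctrl.read_camera(n)[:,:,::-1])
E
```

```text
pics
{'time_s': 0.0, 'joint_pos': array([-1.34150716,  0.41799383, -0.01030018,  1.61418401,  0.00468589,
        1.11070817, -0.05302242]), 'qd': array([-0.00013503, -0.0014596 ,  0.00016077, -0.00112814,  0.00073368,
       -0.00045513,  0.00062508]), 'effort': array([-5.94709782e-04, -8.64460158e+01,  6.79139737e-01, -4.34897232e+01,
        1.91625132e-02,  7.66942394e-03, -4.31489775e-05]), 'tool_pos': array([0.16709543, 0.60187808, 0.23064376]), 'tool_rot': array([-4.47999076e-05,  1.34992655e-01,  9.90846396e-01, -6.33126390e-04]), 'force': array([-0.16653328,  0.22255872,  0.38916103]), 'moment': array([ 0.02886698, -0.03447406,  0.02237837]), 'grip_width': 0.08545644917124312} -0.0187
top {'vertical_fov': 52.2441065938576, 'cx': 281.675741137241, 'cy': 210.3164620775233, 'world_from_camera': array([[ 2.48020016e-02,  9.98987718e-01, -3.75286531e-02,
         5.12063556e-01],
       [-9.99681257e-01,  2.46071286e-02, -5.64573576e-03,
        -1.03287446e-03],
       [-4.71654829e-03,  3.76567166e-02,  9.99279603e-01,
         1.22124135e+00],
       [ 0.00000000e+00,  0.00000000e+00,  0.00000000e+00,
         1.00000000e+00]])}
side {'vertical_fov': 51.97005264659451, 'cx': 280.7531938837424, 'cy': 212.83373706549813, 'world_from_camera': array([[ 0.99391473,  0.04259188, -0.10158467,  0.46835964],
       [-0.10925465,  0.49866955, -0.85987912, -0.97571701],
       [ 0.01403331,  0.86574512,  0.50028837,  0.64567814],
       [ 0.        ,  0.        ,  0.        ,  1.        ]])}
```

View pics/top0.png

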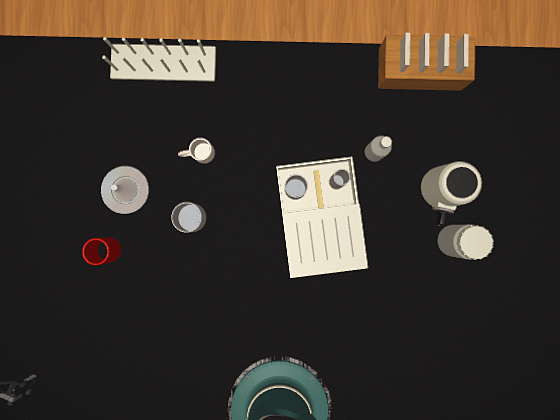

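View pics/side0.png

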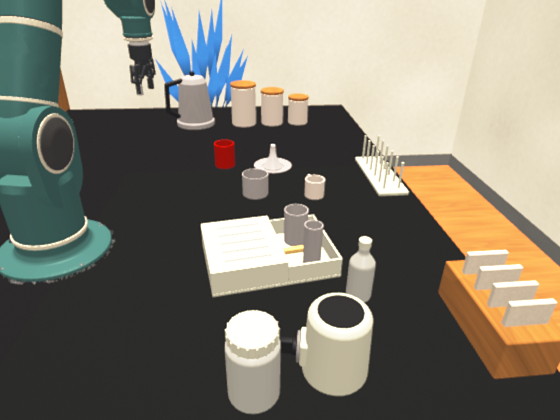

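```bash
python3 - <<'E'
import cv2
a=cv2.imread("pics/top0.png")[130:290,160:380]
cv2.imwrite("pics/top0z.png",cv2.resize(a,None,fx=3.6,fy=3.6,interpolation=cv2.INTER_CUBIC))
a=cv2.imread("pics/side0.png")[150:300,190:390]
cv2.imwrite("pics/side0z.png",cv2.resize(a,None,fx=4,fy=4,interpolation=cv2.INTER_CUBIC))
E
```

```text
(no output)
```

View pics/top0z.png

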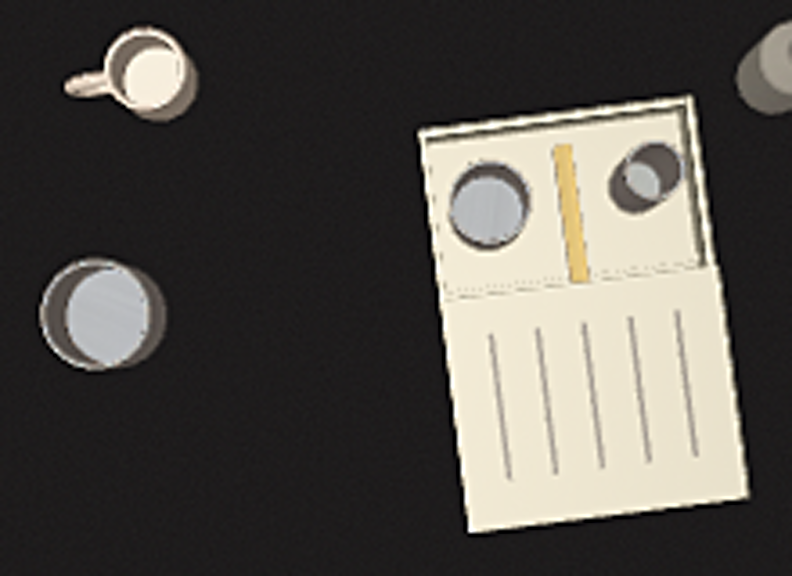

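View pics/side0z.png

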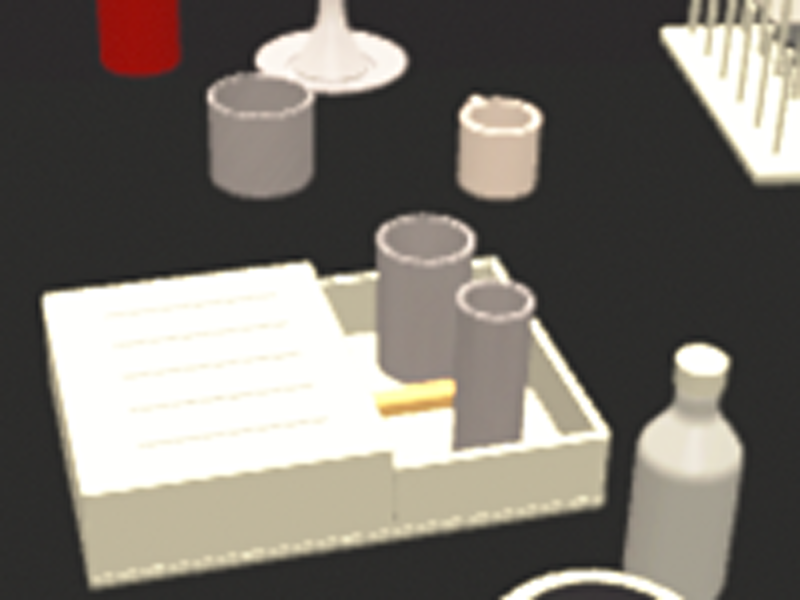

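```bash
cat > h.py <<'E'
import numpy as np
from plant import ctrl
def cam(n):
    i=ctrl.camera_info(n);T=np.array(i["world_from_camera"]);f=210/np.tan(np.radians(i["vertical_fov"]/2));return T,f,i["cx"],i["cy"]
def ray(n,u,v):
    T,f,cx,cy=cam(n);d=T[:3,:3]@np.array([(u-cx)/f,-(v-cy)/f,-1]);return T[:3,3],d
def onz(n,u,v,z):
    o,d=ray(n,u,v);return o+d*(z-o[2])/d[2]
def proj(n,P):
    T,f,cx,cy=cam(n);p=T[:3,:3].T@(np.asarray(P)-T[:3,3]);return cx+f*p[0]/-p[2],cy-f*p[1]/-p[2]
def tri(u1,u2):
    A=np.zeros((3,3));b=np.zeros(3)
    for n,u in(("top",u1),("side",u2)):
        o,d=ray(n,*u);d/=np.linalg.norm(d);M=np.eye(3)-np.outer(d,d);A+=M;b+=M@o
    return np.linalg.solve(A,b)
zt=lambda x,y:(160+(x+.5)/3.6-.5,130+(y+.5)/3.6-.5)
zs=lambda x,y:(190+(x+.5)/4-.5,150+(y+.5)/4-.5)
E
python3 - <<'E'
from h import *
np.set_printoptions(precision=4,suppress=True)
for n,t,s,z in(("wide",(96,314),(261,97),.07),("mid",(489,206),(426,240),.101),("slim",(653,173),(496,301),.126)):
    print(n,onz("top",*zt(*t),z),onz("side",*zs(*s),z),tri(zt(*t),zs(*s)))
for n,t,z in(("c1",(418,131),.052),("c2",(692,97),.052),("c3",(748,497),.066),("c4",(470,532),.066)):
    print(n,onz("top",*zt(*t),z))
for n,s,z in(("c1",(495,258),.052),("c2",(608,434),.052),("c3",(85,493),.066),("c4",(42,294),.066)):
    print(n,onz("side",*zs(*s),z))
for n,t in(("h end",(563,145)),("h cover",(580,282))):
    print(n,onz("top",*zt(*t),.030))
E
```

```text
wide [0.5314 0.2616 0.07  ] [0.5306 0.2653 0.07  ] [0.5309 0.2612 0.0719]
mid [ 0.6166 -0.0294  0.101 ] [ 0.62   -0.0266  0.101 ] [ 0.618  -0.0295  0.1026]
slim [ 0.6407 -0.145   0.126 ] [ 0.6433 -0.1441  0.126 ] [ 0.6418 -0.1451  0.1265]
c1 [0.6771 0.0248 0.052 ]
c2 [ 0.7082 -0.1832  0.052 ]
c3 [ 0.4071 -0.2283  0.066 ]
c4 [ 0.3759 -0.0218  0.066 ]
c1 [0.6774 0.03   0.052 ]
c2 [ 0.7076 -0.1778  0.052 ]
c3 [ 0.4074 -0.2241  0.066 ]
c4 [ 0.3738 -0.0143  0.066 ]
h end [ 0.672  -0.0874  0.03  ]
h cover [ 0.566  -0.1029  0.03  ]
```

Call:
step_arm(
  series=[2.25,-3.15,0.2,0,0,2.4,-1,2.25,-3.15,0.2,0,0,2.4,-1,2.25,-3.15,0.2,0,0,2.4,-1,2.25,-3.15,0.2,0,0,2.4,-1,2.25,-3.15,0.2,0,0,2.4,-1,2.25,-3.15,0.2,0,0,2.4,-1,2.25,-3.15,0.2,0,0,2.4,-1,2.25,-3.15,0.2,0,0,2.4,-1,2.25,-3.15,0.2,0,0,2.4,-1,2.25,-3.15,0.2,0,0,2.4,-1],
  force=40,
)

```text
time_s: 1.1
tool_pos: [0.3928, 0.2857, 0.2513]
tool_rot: [-0.0, -0.075, 0.997, -0.0]
force: [0.1, 0.7, -0.6]
grip_width: 0.0855
```

Call:
step_arm(
  series=[2.25,-3.15,0,0,0,0,-1,2.25,-3.15,0,0,0,0,-1,2.25,-3.15,0,0,0,0,-1,2.25,-3.15,0,0,0,0,-1,2.25,-3.15,0,0,0,0,-1,2.25,-3.15,0,0,0,0,-1,2.25,-3.15,0,0,0,0,-1,2.25,-3.15,0,0,0,0,-1,2.25,-3.0,0,0,0,0,-1,2.25,-3.0,0,0,0,0,-1],
)

```text
time_s: 2.1
tool_pos: [0.6178, -0.0261, 0.2509]
tool_rot: [-0.0, -0.074, 0.997, -0.0]
force: [0.4, 1.2, -0.1]
grip_width: 0.0855
```

Call:
step_arm(
  series=[0,-0.2,-3,0,0,0,-1,0,0,-4,0,0,0,-1,0,0,-4,0,0,0,-1,0,0,-2,0,0,0,-1,0,0,0,0,0,0,-1],
)

```text
time_s: 2.6
tool_pos: [0.6154, -0.0267, 0.1182]
tool_rot: [-0.003, -0.074, 0.997, -0.0]
force: [-0.0, -0.7, 0.1]
grip_width: 0.0854
```

```bash
cat > snap.py <<'E'
import sys,cv2
from plant import ctrl
tag=sys.argv[1]
for n in sys.argv[2:]:
    n,c=n.split(":");x0,x1,y0,y1=map(int,c.split(","))
    a=ctrl.read_camera(n)[:,:,::-1];cv2.imwrite(f"pics/{n}{tag}.png",a)
    a=a[y0:y1,x0:x1];k=min(780/a.shape[1],580/a.shape[0])
    cv2.imwrite(f"pics/{n}{tag}z.png",cv2.resize(a,None,fx=k,fy=k,interpolation=cv2.INTER_CUBIC))
s=ctrl.state();print(s["time_s"],s["tool_pos"].round(4),s["force"].round(1),s["grip_width"])
E
python3 snap.py 1 side:190,390,150,300
```

```text
2.65 [ 0.6165 -0.0269  0.1204] [ 0.2 -0.4  1.5] 0.08501377845756834
```

View pics/side1z.png

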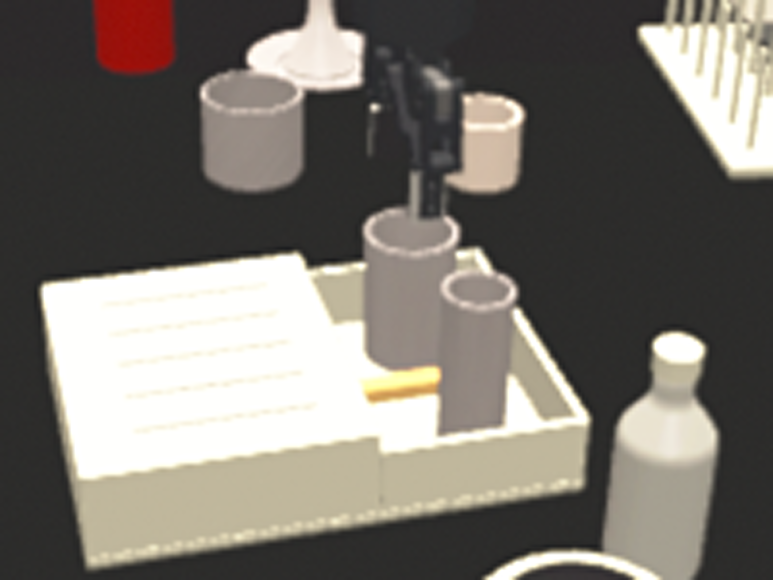

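```bash
python3 - <<'E'
from h import *
j=np.array([-.148,.989,0])
for k in(-1,1):
  for d in(.0427,.057):
    for z in(.12,.133): 
      p=np.array([.6165,-.0269,z])+k*d*j; u,v=proj("side",p);print(k,d,z,p,(u-190)*3.867,(v-150)*3.867)
E
```

```text
-1 0.0427 0.12 [ 0.6228196 -0.0691303  0.12     ] 425.0880764076546 237.3690145968435
-1 0.0427 0.133 [ 0.6228196 -0.0691303  0.133    ] 425.83558034821334 219.5052932033599
-1 0.057 0.12 [ 0.624936 -0.083273  0.12    ] 431.74472397899297 248.39176976625117
-1 0.057 0.133 [ 0.624936 -0.083273  0.133   ] 432.54245251173444 230.39175972179748
1 0.0427 0.12 [0.6101804 0.0153303 0.12     ] 388.2655766734051 176.3945683840307
1 0.0427 0.133 [0.6101804 0.0153303 0.133    ] 388.7523564553654 159.31251399683416
1 0.057 0.12 [0.608064 0.029473 0.12    ] 382.54961983754157 166.92950476373179
1 0.057 0.133 [0.608064 0.029473 0.133   ] 382.99852345525267 149.9730024061553
```

Call:
step_arm(
  series=[0,0,-2.5,0,0,0,-1,0,0,-2.7,0,0,0,-1,0,0,0,0,0,0,-1,0,0,0,0,0,0,1,0,0,0,0,0,0,1,0,0,0,0,0,0,1,0,0,0,0,0,0,1,0,0,0,0,0,0,1],
)

```text
time_s: 3.45
tool_pos: [0.6185, -0.0271, 0.0716]
tool_rot: [0.002, -0.074, 0.997, -0.0]
force: [-0.5, -1.4, 7.3]
grip_width: 0.0602
```

```bash
python3 snap.py 2 side:190,390,150,300 top:160,380,130,290
```

```text
3.55 [ 0.6185 -0.0271  0.0716] [-1.3 -1.1  7.6] 0.05997579007605997
```

View pics/side2z.png

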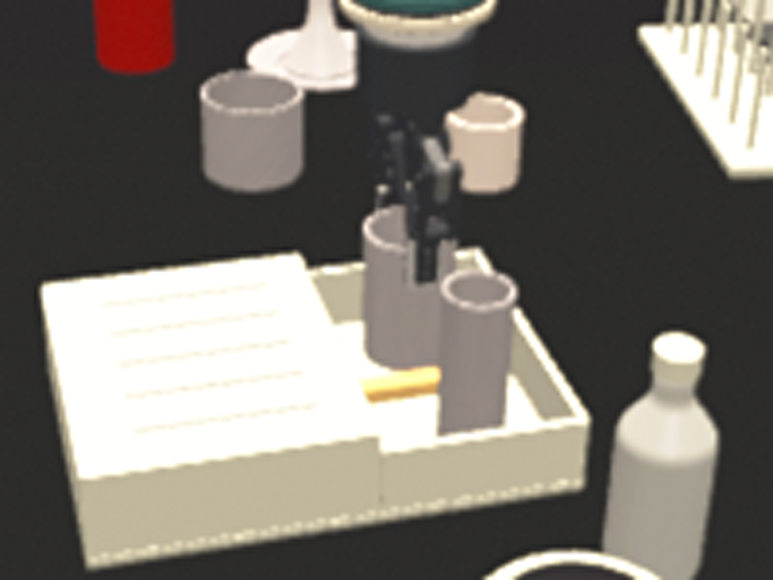

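Call:
step_arm(
  series=[0,0,1,0,0,0,1,0,0,2,0,0,0,1,0,0,2.5,0,0,0,1,0,0,2.5,0,0,0,1,0,0,2,0,0,0,1,0,0,1,0,0,0,1,0,0,0,0,0,0,1],
  force=45,
)

```text
time_s: 4.25
tool_pos: [0.6179, -0.0268, 0.1813]
tool_rot: [0.002, -0.074, 0.997, 0.0]
force: [0.6, -0.5, -1.0]
grip_width: 0.06
```

```bash
python3 snap.py 3 side:190,390,150,300
```

```text
4.3 [ 0.6173 -0.0267  0.1798] [-0.1 -0.3 -2.1] 0.05986134014541449
```

View pics/side3z.png

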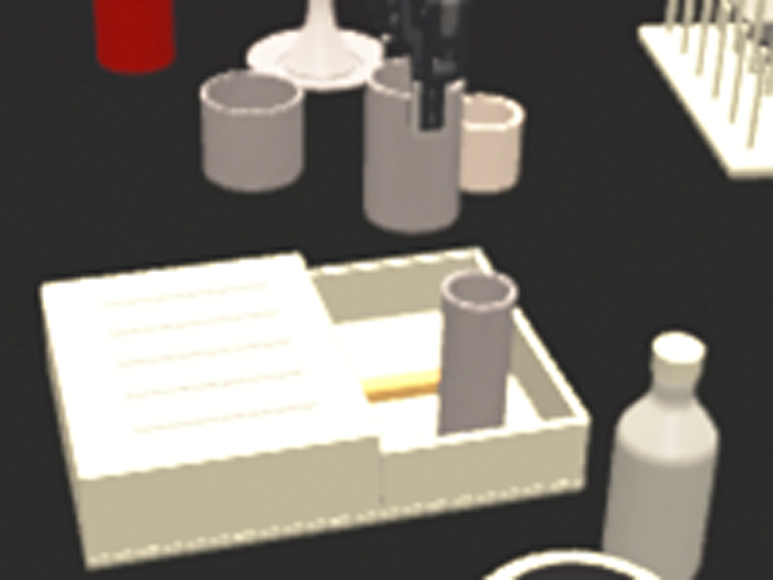

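Call:
step_arm(
  series=[-0.4,1.5,0,0,0,0,1,-1.0,3.3,0,0,0,0,1,-1.1,3.6,0,0,0,0,1,-1.1,3.6,0,0,0,0,1,-1.1,3.6,0,0,0,0,1,-1.1,3.6,0,0,0,0,1,-1.1,3.6,0,0,0,0,1,-1.0,3.3,0,0,0,0,1,-0.7,2.2,0,0,0,0,1,-0.1,0.7,0,0,0,0,1],
)

```text
time_s: 5.3
tool_pos: [0.5279, 0.2667, 0.1781]
tool_rot: [-0.001, -0.076, 0.997, 0.0]
force: [0.6, -0.1, -1.3]
grip_width: 0.0596
```

Call:
step_arm(
  series=[0,0,-2,0,0,0,1,0,0,-0.5,0,0,0,1,0,0,0,0,0,0,1],
)

```text
time_s: 5.6
tool_pos: [0.5296, 0.2624, 0.1531]
tool_rot: [-0.001, -0.074, 0.997, -0.001]
force: [1.1, 0.0, -1.1]
grip_width: 0.0597
```

```bash
python3 snap.py 4 side:190,340,110,222 top:160,260,170,250
```

```text
5.7 [0.5304 0.2627 0.1545] [ 0.4  0.8 -0.7] 0.059596698071274094
```

View pics/side4z.png

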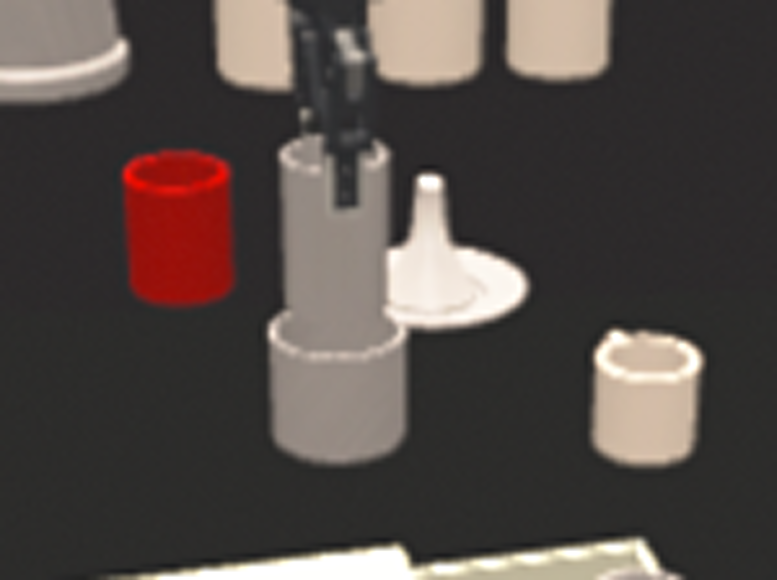

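View pics/top4z.png

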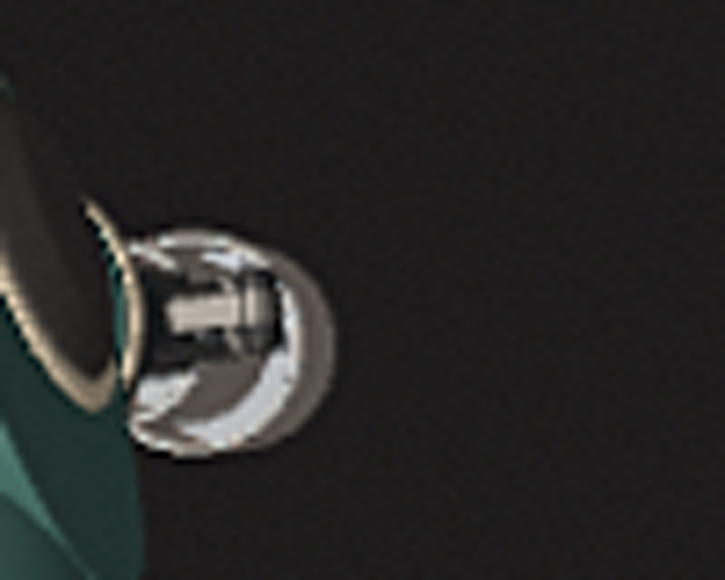

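```bash
python3 - <<'E'
from h import *
k=5.2
f=lambda x,y:(190+(x+.5)/k-.5,110+(y+.5)/k-.5)
print(onz("side",*f(335,156),.1545-.0716+.101), onz("side",*f(338,332),.07))
E
```

```text
[0.52986912 0.26538926 0.1839    ] [0.5299369  0.26858118 0.07      ]
```

Call:
step_arm(
  series=[0,0.2,-1,0,0,0,1,0,0,-2,0,0,0,1,0,0,-2,0,0,0,1,0,0,-2,0,0,0,1,0,0,-1,0,0,0,1,0,0,0,0,0,0,1,0,0,-0.3,0,0,0,1,0,0,0,0,0,0,1],
)

```text
time_s: 6.5
tool_pos: [0.5305, 0.2654, 0.0718]
tool_rot: [0.0, -0.074, 0.997, 0.0]
force: [-0.2, 0.6, -1.4]
grip_width: 0.0602
```

```bash
python3 snap.py 5 side:190,340,110,222
```

```text
6.55 [0.5305 0.2654 0.0719] [ 0.7 -0.3 -1.6] 0.05995733970704228
```

View pics/side5z.png

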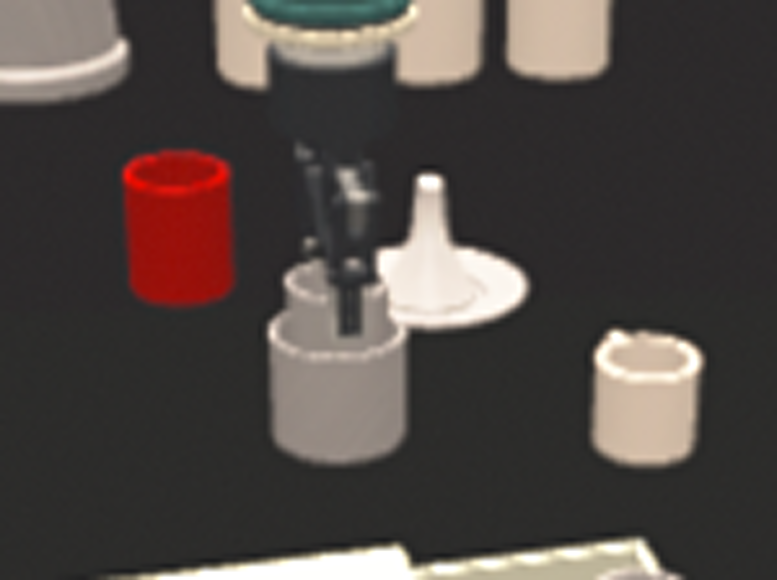

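Call:
step_arm(
  series=[0,0,-0.2,0,0,0,1,0,0,0,0,0,0,1,0,0,0,0,0,0,-1,0,0,0,0,0,0,-1,0,0,0,0,0,0,-1,0,0,1,0,0,0,-1,0,0,2,0,0,0,-1,0,0,4,0,0,0,-1,0,0,4,0,0,0,-1,0,0,2,0,0,0,-1],
)

```text
time_s: 7.55
tool_pos: [0.5312, 0.2655, 0.2035]
tool_rot: [0.002, -0.074, 0.997, 0.001]
force: [0.3, 0.1, -0.9]
grip_width: 0.0855
```

```bash
python3 snap.py 6 side:190,340,110,222
```

```text
7.6 [0.5319 0.2659 0.2055] [1.1 0.  4.4] 0.08531271755838313
```

View pics/side6z.png

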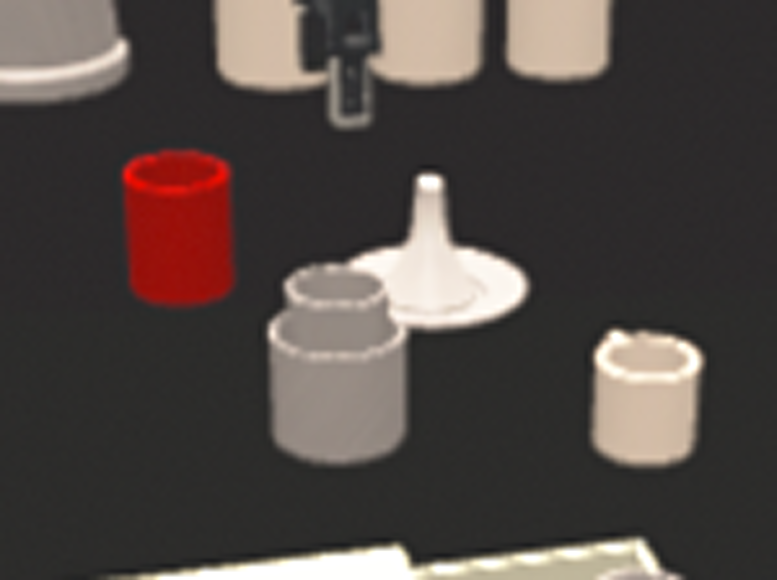

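```bash
python3 - <<'E'
from h import *
print(onz("top",385,142,.15),onz("side",365,241,.15))
k=5.2
f=lambda x,y:(190+(x+.5)/k-.5,110+(y+.5)/k-.5)
print(onz("side",*f(336,286),.099),onz("side",*f(338,331),.07))
E
```

```text
[ 0.73061587 -0.25055389  0.15      ] [ 0.73057881 -0.25482712  0.15      ]
[0.52938723 0.27180172 0.099     ] [0.53001929 0.27002558 0.07      ]
```

Call:
step_arm(
  series=[0.5,-2,0,0,0,0,-1,1.1,-4,0,0,0,0,-1,1.2,-4.5,0,0,0,0,-1,1.2,-4.5,0,0,0,0,-1,1.2,-4.5,0,0,0,0,-1,1.2,-4.5,0,0,0,0,-1,1.2,-4.5,0,0,0,0,-1,1.2,-4.4,0,0,0,0,-1,1.1,-4,0,0,0,0,-1,1.2,-4,0,0,0,0,-1],
)

```text
time_s: 8.6
tool_pos: [0.6413, -0.1456, 0.1998]
tool_rot: [0.0, -0.074, 0.997, 0.0]
force: [1.1, 0.3, 0.2]
grip_width: 0.0852
```

Call:
step_arm(
  series=[0,0.1,-2,0,0,0,-1,0,0,-3,0,0,0,-1,0,0,-2,0,0,0,-1,0,0,-2,0,0,0,-1,0,0,-1.2,0,0,0,-1,0,0,0,0,0,0,-1],
)

```text
time_s: 9.2
tool_pos: [0.6405, -0.1426, 0.0961]
tool_rot: [-0.001, -0.074, 0.997, 0.0]
force: [-0.3, -0.1, 0.1]
grip_width: 0.0855
```

```bash
python3 snap.py 7 side:190,390,150,300
```

```text
9.25 [ 0.6411 -0.1428  0.0973] [0.4 0.6 1. ] 0.08536850283257075
```

View pics/side7z.png

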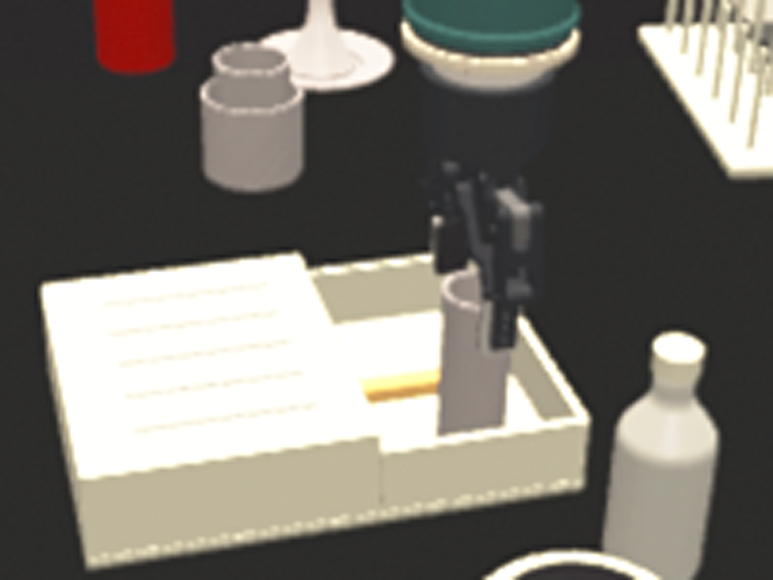

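Call:
step_arm(
  series=[0,0,0,0,0,0,1,0,0,0,0,0,0,1,0,0,0,0,0,0,1,0,0,0,0,0,0,1,0,0,0,0,0,0,1,0,0,0,0,0,0,1],
)

```text
time_s: 9.85
tool_pos: [0.6418, -0.1431, 0.0983]
tool_rot: [0.001, -0.074, 0.997, -0.0]
force: [-1.6, -0.8, 5.4]
grip_width: 0.0434
```

Call:
step_arm(
  series=[0,0,1,0,0,0,1,0,0,2,0,0,0,1,0,0,3,0,0,0,1,0,0,4,0,0,0,1,0,0,2,0,0,0,1,0,0,1,0,0,0,1,0,0,0,0,0,0,1],
)

```text
time_s: 10.55
tool_pos: [0.6415, -0.1428, 0.2285]
tool_rot: [0.001, -0.074, 0.997, -0.0]
force: [-0.3, -0.2, -0.8]
grip_width: 0.0432
```

```bash
python3 snap.py 8 side:190,390,150,300
```

```text
10.6 [ 0.641  -0.1426  0.227 ] [ 0.1 -0.2 -1.7] 0.043284703173076186
```

View pics/side8z.png

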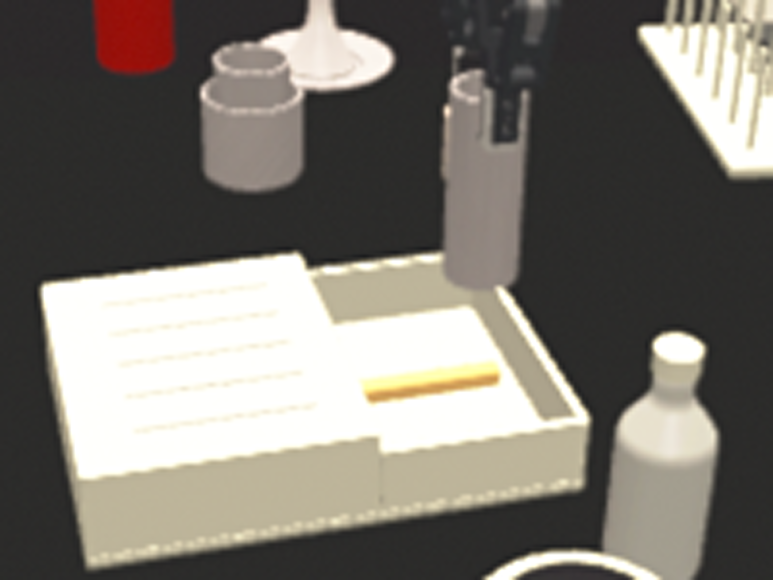

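```bash
python3 - <<'E'
from h import *
k=3.867
f=lambda x,y:(190+(x+.5)/k-.5,150+(y+.5)/k-.5)
print(onz("side",*f(488,88),.255),onz("side",*f(481,273),.135))
g=lambda P:[(a-b)*k for a,b in zip(proj("side",P),(190,150))]
for z in(.135,.255):print(g([.641,-.1426,z]))
print(g([.641+.148*.027,-.1426-.989*.027,.23]))
k=5.2
E
```

```text
[ 0.64271404 -0.1363402   0.255     ] [ 0.64477612 -0.13837463  0.135     ]
[np.float64(474.5460161925596), np.float64(275.5015605368184)]
[np.float64(485.54937281102707), np.float64(91.35826408511234)]
[np.float64(498.870018580268), np.float64(152.7502566122987)]
```

Call:
step_arm(
  series=[-0.5,1.8,0,0,0,0,1,-1.0,3.5,0,0,0,0,1,-1.2,4.2,0,0,0,0,1,-1.2,4.4,0,0,0,0,1,-1.2,4.4,0,0,0,0,1,-1.2,4.4,0,0,0,0,1,-1.2,4.4,0,0,0,0,1,-1.2,4.4,0,0,0,0,1,-1.2,4.2,0,0,0,0,1,-1.0,3.3,0,0,0,0,1],
)

```text
time_s: 11.6
tool_pos: [0.5299, 0.2503, 0.2259]
tool_rot: [-0.001, -0.075, 0.997, -0.0]
force: [1.6, 0.2, -1.2]
grip_width: 0.0436
```

Call:
step_arm(
  series=[-0.4,1.8,0,0,0,0,1,0,0,-1.5,0,0,0,1,0,0,0,0,0,0,1],
)

```text
time_s: 11.9
tool_pos: [0.5265, 0.2648, 0.2093]
tool_rot: [-0.002, -0.074, 0.997, -0.001]
force: [-0.5, -0.6, -0.8]
grip_width: 0.0432
```

```bash
python3 snap.py 9 side:190,340,110,222 top:160,260,170,250
```

```text
12.0 [0.5279 0.264  0.2113] [-0.4 -0.  -0.2] 0.04317145150523912
```

View pics/side9z.png

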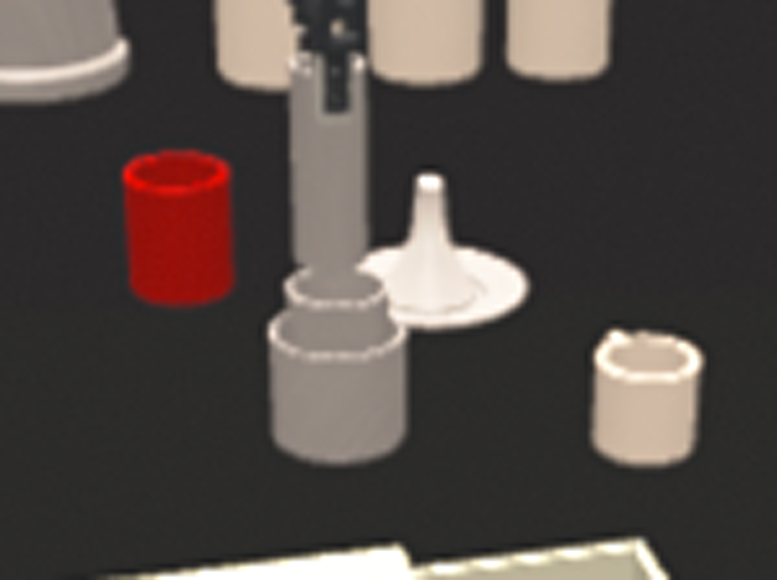

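View pics/top9z.png

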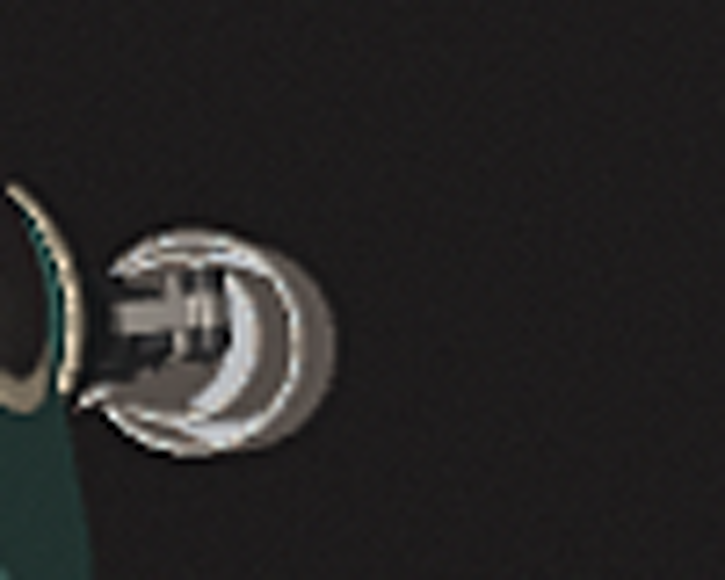

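Call:
step_arm(
  series=[0.35,0.1,0,0,0,0,1,0,0,-1.5,0,0,0,1,0,0,-1.0,0,0,0,1,0,0,0,0,0,0,1],
)

```text
time_s: 12.4
tool_pos: [0.5309, 0.2656, 0.1852]
tool_rot: [-0.001, -0.074, 0.997, -0.001]
force: [-0.2, 0.4, -1.2]
grip_width: 0.0435
```

```bash
python3 snap.py 10 side:190,340,110,222 top:160,260,170,250
```

```text
12.5 [0.5316 0.266  0.1869] [ 0.2  1.  -1. ] 0.04332871990819895
```

View pics/side10z.png

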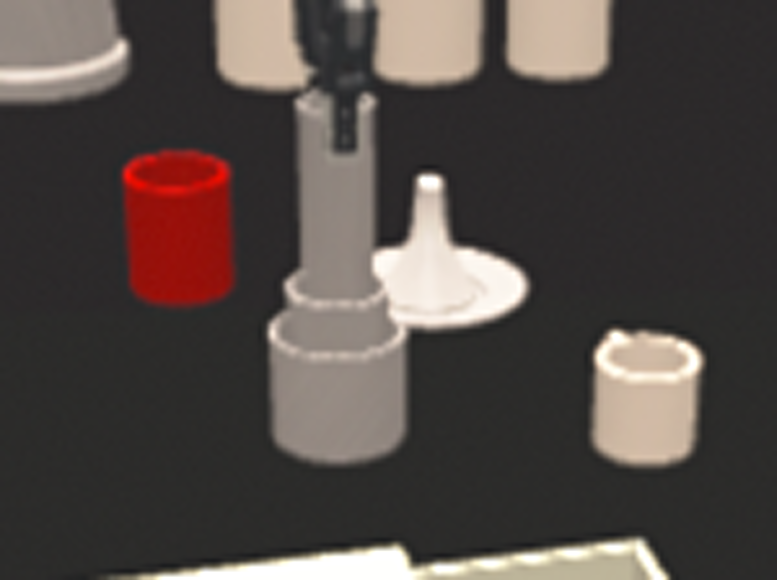

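Call:
step_arm(
  series=[0,0,-1,0,0,0,1,0,0,-2,0,0,0,1,0,0,-2,0,0,0,1,0,0,-2,0,0,0,1,0,0,-1,0,0,0,1,0,0,-0.3,0,0,0,1,0,0,0,0,0,0,1],
)

```text
time_s: 13.2
tool_pos: [0.5318, 0.2663, 0.1044]
tool_rot: [0.0, -0.074, 0.997, -0.0]
force: [-0.2, -1.2, -0.4]
grip_width: 0.0434
```

```bash
python3 snap.py 11 side:190,340,110,222
```

```text
13.25 [0.532  0.2664 0.1049] [-0.3 -0.6 -0.6] 0.043484451267109786
```

View pics/side11z.png

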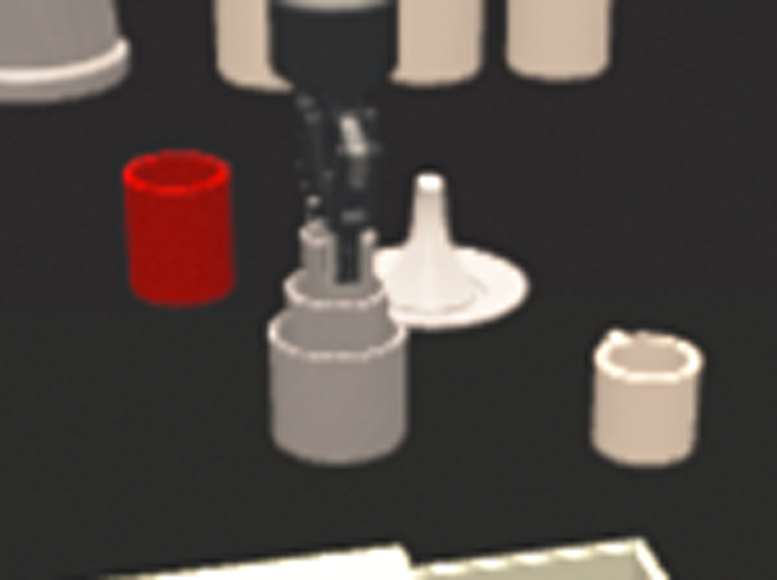

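Call:
step_arm(
  series=[0,0,-0.3,0,0,0,1,0,0,-0.1,0,0,0,1,0,0,0,0,0,0,1,0,0,0,0,0,0,-1,0,0,0,0,0,0,-1,0,0,0,0,0,0,-1,0,0,0,0,0,0,-1,0,0,1,0,0,0,-1,0,0,3,0,0,0,-1,0,0,3,0,0,0,-1],
)

```text
time_s: 14.25
tool_pos: [0.5315, 0.266, 0.1715]
tool_rot: [-0.0, -0.074, 0.997, -0.0]
force: [1.1, -0.2, 0.5]
grip_width: 0.0854
```

Call:
step_arm(
  series=[0,0,3,0,0,0,-1,0,0,2,0,0,0,-1,0,0,0,0,0,0,-1],
)

```text
time_s: 14.55
tool_pos: [0.5329, 0.2667, 0.224]
tool_rot: [0.002, -0.074, 0.997, 0.001]
force: [0.8, -0.1, 0.8]
grip_width: 0.0853
```

```bash
python3 snap.py 12 side:190,340,110,222 top:160,380,130,290
```

```text
14.65 [0.5317 0.2663 0.2209] [ 0.2 -0.8 -0.6] 0.08524237096535366
```

View pics/side12z.png

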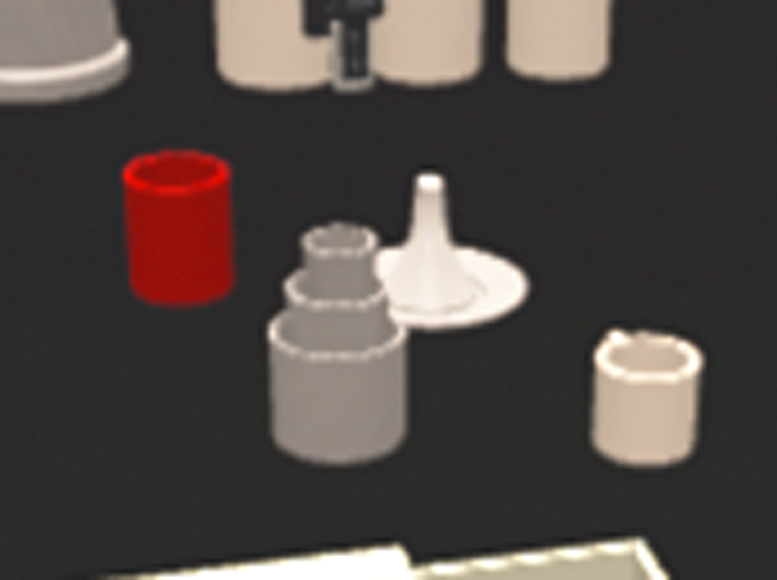

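View pics/top12z.png

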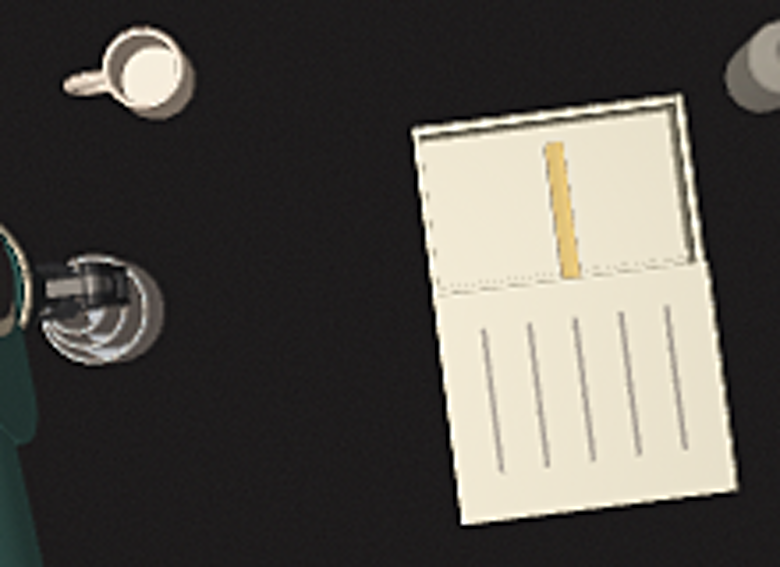

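```bash
python3 - <<'E'
from h import *
import cv2
for n in("top","side"):
    a=cv2.imread(f"pics/{n}12.png" if n=="top" else "pics/side8.png");h=cv2.cvtColor(a,cv2.COLOR_BGR2HSV)
    m=cv2.inRange(h,(12,80,120),(30,255,255))
    roi=np.zeros_like(m);
    if n=="top": roi[160:215,300:340]=1
    else: roi[230:260,270:330]=1
    m=m*roi;c=max(cv2.findContours(m,0,1)[0],key=cv2.contourArea)
    r=cv2.minAreaRect(c);b=cv2.boxPoints(r);print(n,r)
    for p in b: print(p,onz(n,*p,.030))
E
```

```text
top ((318.0771484375, 188.92471313476562), (38.06883239746094, 4.742436408996582), 82.56858825683594)
[313.26398 170.35687] [ 0.67060677 -0.07971821  0.03      ]
[317.96655 169.7435 ] [ 0.67264395 -0.09280415  0.03      ]
[322.89032 207.49255] [ 0.56748847 -0.10877861  0.03      ]
[318.18774 208.10593] [ 0.5654584  -0.09573681  0.03      ]
side ((301.1756896972656, 249.05404663085938), (5.096368789672852, 34.52378463745117), 80.53767395019531)
[283.72974 249.37837] [ 0.5808842  -0.09900548  0.03      ]
[317.7838  243.70268] [ 0.67020758 -0.08172035  0.03      ]
[318.62164 248.72972] [ 0.66819524 -0.10398839  0.03      ]
[284.56757 254.40541] [ 0.58045663 -0.1204978   0.03      ]
```

Call:
step_arm(
  series=[0.5,-1.6,0,0,0,0,-1,1.0,-3.5,0,0,0,0,-1,1.2,-4.4,0,0,0,0,-1,1.2,-4.4,0,0,0,0,-1,1.2,-4.4,-0.5,0,0,0,-1,1.2,-4.4,-1.0,0,0,0,-1,1.2,-4.4,-1.5,0,0,0,-1,1.2,-4.4,-1.5,0,0,0,-1,0.9,-3.1,-1.5,0,0,0,-1,0.4,-1.0,-1,0,0,0,-1],
)

```text
time_s: 15.65
tool_pos: [0.6307, -0.0952, 0.1484]
tool_rot: [-0.001, -0.071, 0.997, -0.001]
force: [-0.1, 0.4, -0.5]
grip_width: 0.0854
```

Call:
step_arm(
  series=[0,0,-2,0,0,0,-1,0,0,-2,0,0,0,-1,0,0,-2,0,0,0,-1,0,0,0,0,0,0,-1],
)

```text
time_s: 16.05
tool_pos: [0.6297, -0.0897, 0.0873]
tool_rot: [-0.002, -0.074, 0.997, 0.0]
force: [-0.6, 0.4, -0.4]
grip_width: 0.0853
```

```bash
python3 snap.py 13 side:190,390,150,300 top:260,380,140,230
```

```text
16.15 [ 0.6314 -0.09    0.0903] [-0.1  1.   0.6] 0.085420660827917
```

View pics/side13z.png

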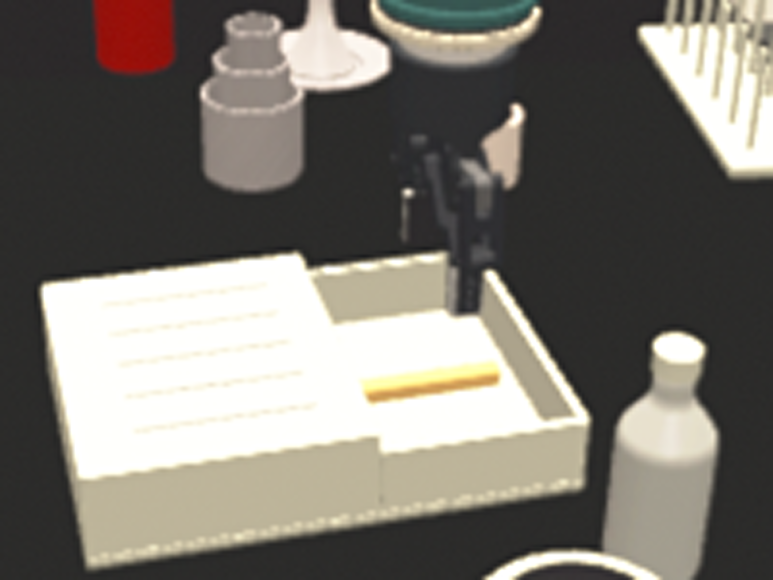

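View pics/top13z.png

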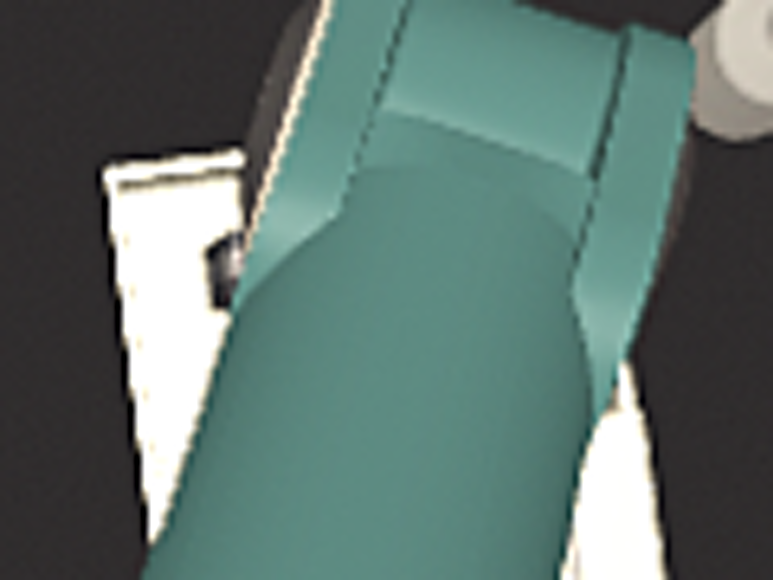

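Call:
step_arm(
  series=[0,0,-2,0,0,0,-1,0,0,-2,0,0,0,-1,0,0,-2,0,0,0,-1,0,0,-1.4,0,0,0,-1,0,0,0,0,0,0,-1,0,0,0,0,0,0,-1],
)

```text
time_s: 16.75
tool_pos: [0.6322, -0.0899, 0.0172]
tool_rot: [0.0, -0.074, 0.997, -0.0]
force: [0.6, 0.4, 0.7]
grip_width: 0.0854
```

Call:
step_arm(
  series=[0,0,-0.5,0,0,0,-1,0,0,0,0,0,0,0,0,0,0,0,0,0,0.3,0,0,0,0,0,0,0.5,0,0,0,0,0,0,1,0,0,0,0,0,0,1,0,0,0,0,0,0,1,0,0,0,0,0,0,1],
  force=60,
)

```text
time_s: 17.55
tool_pos: [0.6317, -0.0897, 0.0114]
tool_rot: [0.0, -0.074, 0.997, -0.0]
force: [-0.4, 0.5, 2.1]
grip_width: 0.0129
```

```bash
python3 snap.py 14 side:190,390,150,300
```

```text
17.6 [ 0.6317 -0.0897  0.0113] [-0.4 -0.6  2.2] 0.012536372339685005
```

View pics/side14z.png

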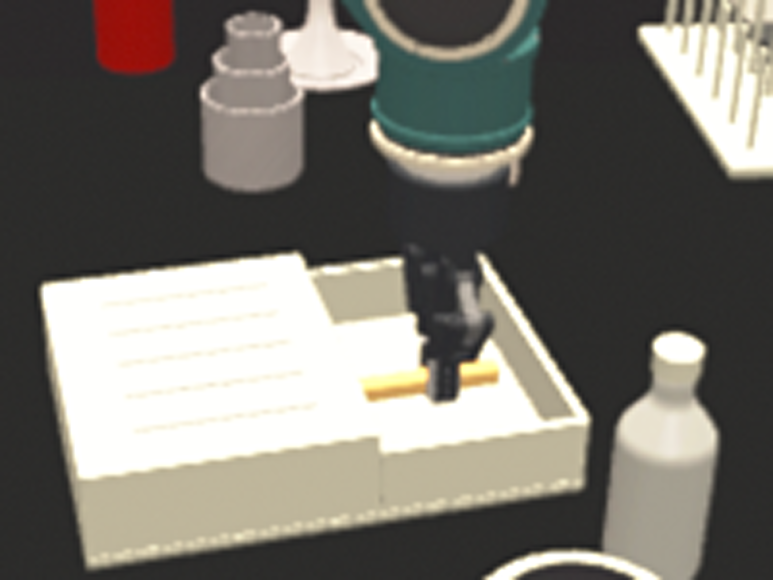

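```bash
cat > plan.py <<'E'
import numpy as np
poly=np.array([(-.13,-.007),(.13,-.007),(.13,.007),(-.045,.007),(-.045,-.001),(-.13,-.001)])
d=[]
for a,b in zip(poly,np.roll(poly,-1,0)): d.append(a+(b-a)*np.linspace(0,1,200)[:,None])
P=np.vstack(d)
def interval(s,th):
    c,n=np.cos(th),np.sin(th);Q=np.c_[P[:,0]*c-P[:,1]*n+s,P[:,0]*n+P[:,1]*c]
    x,z=Q.T;lo=-9;hi=9
    def up(m,h):
        nonlocal hi
        if m.any(): hi=min(hi,h-z[m].max())
    def dn(m,h):
        nonlocal lo
        if m.any(): lo=max(lo,h-z[m].min())
    e=.003
    dn(x<.15,.006);dn(abs(x+.09)<.003+e,.016);dn(abs(x-.035)<.003+e,.016);dn(x>.15-e,.052)
    up(x<.025+e,.060)
    return lo,hi
def tcp(s,z,th):
    c,n=np.cos(th),np.sin(th);return s+.088*c+.0117*n, z+.088*n-.0117*c
if __name__=="__main__":
    for s in np.arange(.0046,.18,.02):
        print(round(s,3),[(t,round((interval(s,np.radians(t))[1]-interval(s,np.radians(t))[0])*1e3/2,1)) for t in range(0,41,4)])
E
python3 plan.py
```

```text
0.005 [(0, np.float64(15.0)), (4, np.float64(10.7)), (8, np.float64(6.2)), (12, np.float64(1.7)), (16, np.float64(-3.0)), (20, np.float64(-7.9)), (24, np.float64(-13.1)), (28, np.float64(-18.6)), (32, np.float64(-24.7)), (36, np.float64(-31.3)), (40, np.float64(-36.7))]
0.025 [(0, np.float64(-3.0)), (4, np.float64(1.2)), (8, np.float64(5.4)), (12, np.float64(1.7)), (16, np.float64(-3.0)), (20, np.float64(-7.8)), (24, np.float64(-12.1)), (28, np.float64(-16.3)), (32, np.float64(-18.8)), (36, np.float64(-19.4)), (40, np.float64(-23.2))]
0.045 [(0, np.float64(-3.0)), (4, np.float64(1.2)), (8, np.float64(5.3)), (12, np.float64(8.3)), (16, np.float64(4.6)), (20, np.float64(0.9)), (24, np.float64(-2.8)), (28, np.float64(-6.2)), (32, np.float64(-9.1)), (36, np.float64(-12.2)), (40, np.float64(-15.0))]
0.065 [(0, np.float64(-3.0)), (4, np.float64(1.2)), (8, np.float64(5.4)), (12, np.float64(9.5)), (16, np.float64(7.3)), (20, np.float64(4.5)), (24, np.float64(1.7)), (28, np.float64(-0.8)), (32, np.float64(-3.1)), (36, np.float64(-4.9)), (40, np.float64(-6.5))]
0.085 [(0, np.float64(1.0)), (4,
[... 621 characters left out ...]
p.float64(19.1)), (24, np.float64(19.3)), (28, np.float64(19.0)), (32, np.float64(18.8)), (36, np.float64(19.0)), (40, np.float64(18.7))]
0.145 [(0, np.float64(1.0)), (4, np.float64(5.2)), (8, np.float64(9.4)), (12, np.float64(13.7)), (16, np.float64(18.0)), (20, np.float64(19.1)), (24, np.float64(19.2)), (28, np.float64(4458.4)), (32, np.float64(4454.6)), (36, np.float64(4452.7)), (40, np.float64(4452.5))]
0.165 [(0, np.float64(4470.5)), (4, np.float64(4469.9)), (8, np.float64(4469.3)), (12, np.float64(4468.6)), (16, np.float64(4467.8)), (20, np.float64(4467.2)), (24, np.float64(4466.4)), (28, np.float64(4463.4)), (32, np.float64(4459.6)), (36, np.float64(4456.0)), (40, np.float64(4452.5))]
```

```bash
cat > rows.py <<'E'
from plan import *
import sys
W=np.array([(0,.0046,.023),(4,.0046,None),(8,.0065,None),(9,.025,None),(11.5,.045,None),(14,.065,None),(16,.085,None),(18,.105,None),(20,.125,None),(22,.14,None)],object)
th=[];ss=[];zz=[]
for t,s,z in W:
    lo,hi=interval(s,np.radians(t)); z=(lo+min(hi,lo+.04))/2 if z is None else z
    th.append(t);ss.append(s);zz.append(z);c,n=np.cos(np.radians(t)),np.sin(np.radians(t))
    print(t,s,"marg",round((hi-lo)*500,1),"hand",round(z+.13*n,3),"blade",round(z-.13*n-.004*c,3),"tcp",np.round(tcp(s,z,np.radians(t)),4))
from scipy.interpolate import interp1d
a=np.radians(8.5);cum=np.zeros(4);
N=[0,.2,.4,.6,.8,1]
T=np.concatenate([np.arange(k,k+1,1/n) for k,n in zip(range(9),(3,3,3,3,3,3,3,3,3))]+[[9]])
k=np.arange(10);f=[interp1d(k,np.array(q,float)) for q in(th,ss,zz)]
s0,z0=tcp(ss[0],zz[0],0)
for t in T[1:]:
    tt,s,z=f[0](t),f[1](t),f[2](t);S,Z=tcp(s,z,np.radians(tt))
    g=np.array([(S-s0)*np.cos(a)*100,(S-s0)*np.sin(a)*100,(Z-z0)*100,tt]);d=np.round((g-cum)/[.02,.02,.02,.1])*[.02,.02,.02,.1];cum+=d
    print([*(round(x,2) for x in d[:3]),round(d[3]*.148,2),round(-d[3]*.989,2),0,1])
E
python3 rows.py
```

```text
0 0.0046 marg 15.0 hand 0.023 blade 0.019 tcp [0.0926 0.0113]
4 0.0046 marg 10.7 hand 0.05 blade 0.028 tcp [0.0932 0.0352]
8 0.0065 marg 6.3 hand 0.062 blade 0.022 tcp [0.0953 0.0444]
9 0.025 marg 5.2 hand 0.068 blade 0.023 tcp [0.1137 0.0496]
11.5 0.045 marg 8.8 hand 0.073 blade 0.018 tcp [0.1336 0.0536]
14 0.065 marg 9.0 hand 0.085 blade 0.018 tcp [0.1532 0.0631]
16 0.085 marg 14.5 hand 0.099 blade 0.023 tcp [0.1728 0.076 ]
18 0.105 marg 16.6 hand 0.11 blade 0.025 tcp [0.1923 0.0855]
20 0.125 marg 19.2 hand 0.122 blade 0.029 tcp [0.2117 0.0964]
22 0.14 marg 19.1 hand 0.136 blade 0.035 tcp [0.226  0.1095]
[np.float64(0.02), np.float64(0.0), np.float64(0.8), np.float64(0.19), np.float64(-1.29), 0, 1]
[np.float64(0.02), np.float64(0.0), np.float64(0.8), np.float64(0.21), np.float64(-1.38), 0, 1]
[np.float64(0.02), np.float64(0.0), np.float64(0.78), np.float64(0.19), np.float64(-1.29), 0, 1]
[np.float64(0.08), np.float64(0.02), np.float64(0.32), np.float64(0.19), np.float64(-1.29), 0, 1]
[np.float64(0.06), np.float64(0.02), np.float64(0.3), np.float64(0.21), np.float64(-1.38), 0, 1]
[n
[... 1424 characters left out ...]
.float64(-0.59), 0, 1]
[np.float64(0.64), np.float64(0.1), np.float64(0.32), np.float64(0.1), np.float64(-0.69), 0, 1]
[np.float64(0.64), np.float64(0.08), np.float64(0.36), np.float64(0.1), np.float64(-0.69), 0, 1]
[np.float64(0.64), np.float64(0.1), np.float64(0.36), np.float64(0.09), np.float64(-0.59), 0, 1]
[np.float64(0.64), np.float64(0.1), np.float64(0.38), np.float64(0.1), np.float64(-0.69), 0, 1]
[np.float64(0.48), np.float64(0.08), np.float64(0.42), np.float64(0.1), np.float64(-0.69), 0, 1]
[np.float64(0.46), np.float64(0.06), np.float64(0.44), np.float64(0.09), np.float64(-0.59), 0, 1]
[np.float64(0.48), np.float64(0.08), np.float64(0.44), np.float64(0.1), np.float64(-0.69), 0, 1]
```

Call:
step_arm(
  series=[0,0,0.8,0.2,-1.3,0,1,0,0,0.8,0.2,-1.3,0,1,0.05,0,0.8,0.2,-1.3,0,1,0,0,0,0,0,0,1],
  force=80,
)

```text
time_s: 18.0
tool_pos: [0.6324, -0.0903, 0.0369]
tool_rot: [0.036, -0.074, 0.997, 0.003]
force: [0.8, -0.1, -0.3]
grip_width: 0.0122
```

```bash
python3 snap.py 15 side:190,390,150,300
```

```text
18.05 [ 0.6323 -0.09    0.0363] [-0.   1.2 -1.2] 0.012209806019039156
```

View pics/side15z.png

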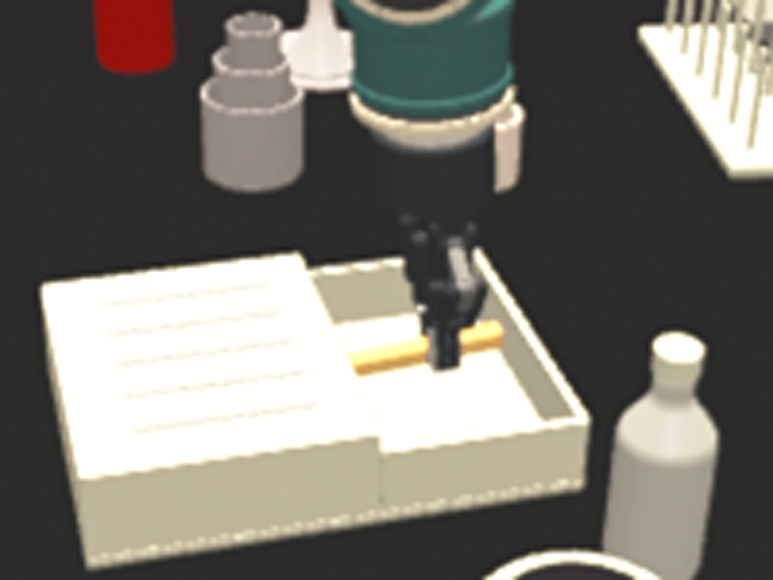

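Call:
step_arm(
  series=[0.08,0,0.3,0.2,-1.3,0,1,0.06,0,0.3,0.2,-1.3,0,1,0.06,0,0.3,0.2,-1.3,0,1,0,0,0,0,0,0,1],
)

```text
time_s: 18.45
tool_pos: [0.6339, -0.0901, 0.0446]
tool_rot: [0.069, -0.073, 0.995, 0.005]
force: [-0.4, 0.6, -1.3]
grip_width: 0.012
```

```bash
python3 snap.py 16 side:190,390,150,300; python3 - <<'E'
from plant import ctrl
print(ctrl.state()["moment"],ctrl.state()["tool_rot"])
E
```

```text
18.5 [ 0.634  -0.09    0.0445] [ 0.8  0.5 -1.6] 0.011798949600302804
[ 0.02559284  0.12782448 -0.07222601] [ 0.0688851  -0.07356215  0.99489393  0.00543426]
```

View pics/side16z.png

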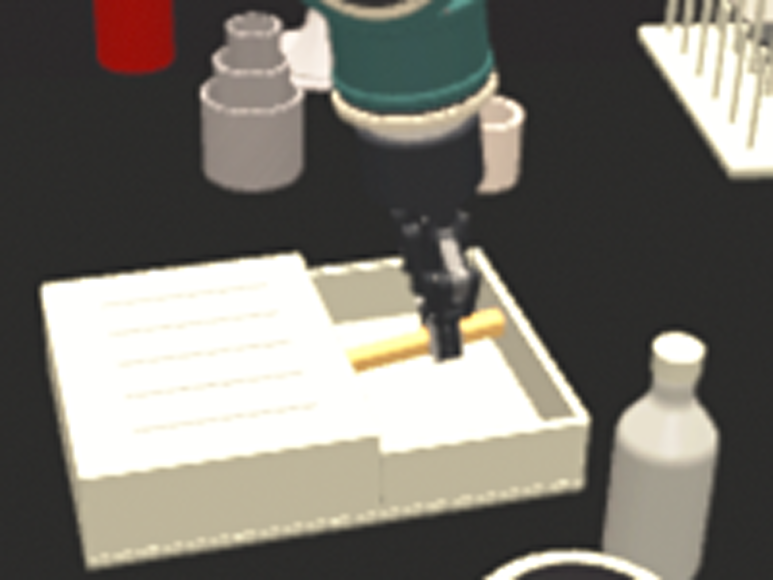

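Call:
step_arm(
  series=[0.6,0.1,0.18,0.04,-0.33,0,1,0.6,0.1,0.18,0.04,-0.33,0,1,0.6,0.1,0.18,0.04,-0.34,0,1,0.65,0.1,0.12,0.12,-0.8,0,1,0.65,0.1,0.14,0.13,-0.9,0,1,0.65,0.1,0.14,0.12,-0.8,0,1,0,0,0,0,0,0,1],
)

```text
time_s: 19.2
tool_pos: [0.6723, -0.0837, 0.0538]
tool_rot: [0.1, -0.074, 0.992, 0.007]
force: [-0.6, -0.0, 0.1]
grip_width: 0.012
```

```bash
python3 snap.py 17 side:190,390,150,300; python3 - <<'E'
from plant import ctrl
print(ctrl.state()["moment"],ctrl.state()["tool_rot"])
E
```

```text
19.25 [ 0.6718 -0.0838  0.0537] [ 0.8  0.3 -1.3] 0.01203005861652072
[-0.06241253  0.17509047 -0.01329163] [ 0.09939863 -0.07359634  0.99229461  0.00740927]
```

View pics/side17z.png

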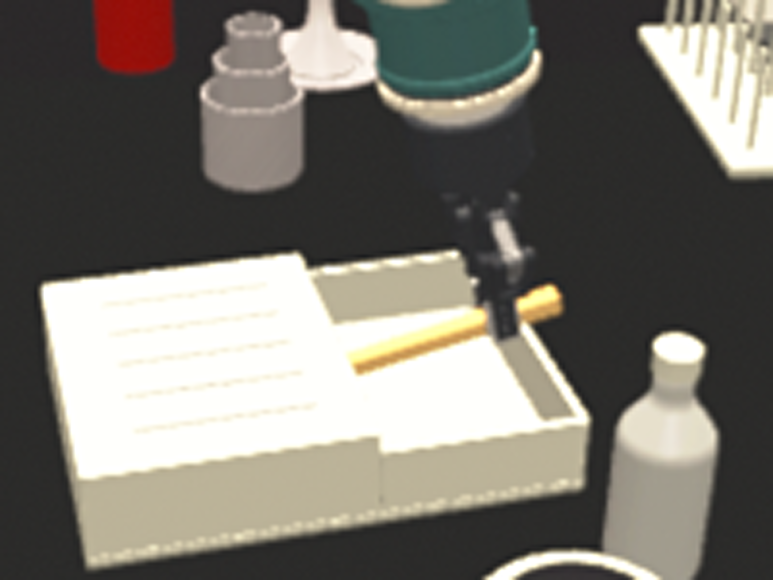

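Call:
step_arm(
  series=[0.4,0.06,0.4,0.12,-0.8,0,1,0.75,0.11,0.4,0.13,-0.9,0,1,0.8,0.12,0.4,0.12,-0.8,0,1,0.65,0.1,0.44,0.1,-0.7,0,1,0.65,0.1,0.4,0.1,-0.65,0,1,0.65,0.1,0.4,0.1,-0.65,0,1,0,0,0,0,0,0,1],
)

```text
time_s: 19.95
tool_pos: [0.7115, -0.0777, 0.0787]
tool_rot: [0.139, -0.073, 0.987, 0.01]
force: [1.1, -0.6, -1.5]
grip_width: 0.0118
```

```bash
python3 snap.py 18 side:190,390,150,300; python3 - <<'E'
from plant import ctrl
print(ctrl.state()["moment"],ctrl.state()["tool_rot"],ctrl.state()["joint_pos"])
E
```

```text
20.0 [ 0.711  -0.0778  0.0783] [-0.4  0.1 -1.7] 0.012159529704904956
[-0.03741854  0.3064208  -0.01166011] [ 0.13883612 -0.07333714  0.98754292  0.01025592] [-0.07530138  0.63202502  0.2322063   1.71530166 -0.38486501  0.56557152
  2.11503116]
```

View pics/side18z.png

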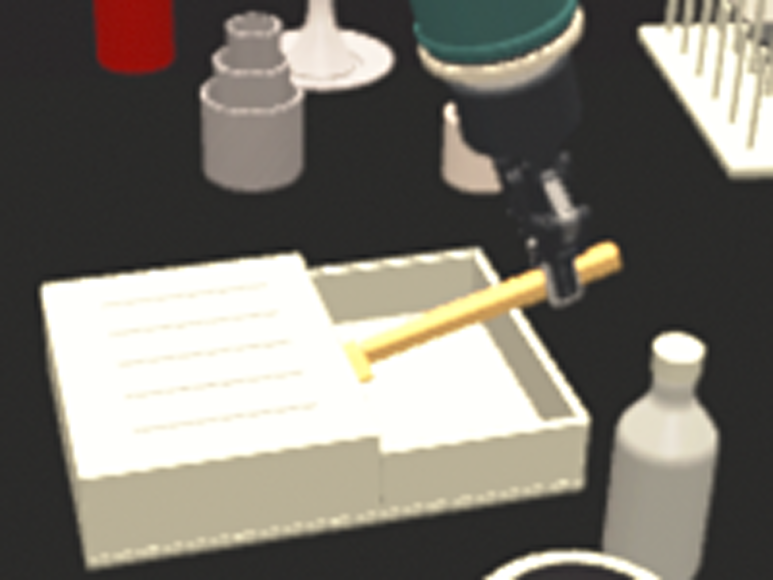

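Call:
step_arm(
  series=[0.65,0.1,0.3,0.1,-0.7,0,1,0.65,0.1,0.3,0.1,-0.6,0,1,0.65,0.1,0.3,0.1,-0.7,0,1,0.65,0.1,0.36,0.1,-0.7,0,1,0.65,0.1,0.36,0.1,-0.6,0,1,0.65,0.1,0.36,0.1,-0.7,0,1,0,0,0,0,0,0,1],
)

```text
time_s: 20.7
tool_pos: [0.7505, -0.0718, 0.0985]
tool_rot: [0.174, -0.073, 0.982, 0.013]
force: [0.2, 0.6, -0.2]
grip_width: 0.0119
```

```bash
python3 snap.py 19 side:190,390,150,300; python3 - <<'E'
from plant import ctrl
print(ctrl.state()["moment"],ctrl.state()["tool_rot"],ctrl.state()["joint_pos"])
E
```

```text
20.75 [ 0.7499 -0.0719  0.098 ] [-0.2 -0.3 -0.1] 0.011802654349092565
[-0.02333697  0.32741668 -0.00260667] [ 0.17355835 -0.07288083  0.9820389   0.01286416] [-0.06583008  0.63927121  0.21403533  1.66044501 -0.40672848  0.54410763
  2.12096914]
```

View pics/side19z.png

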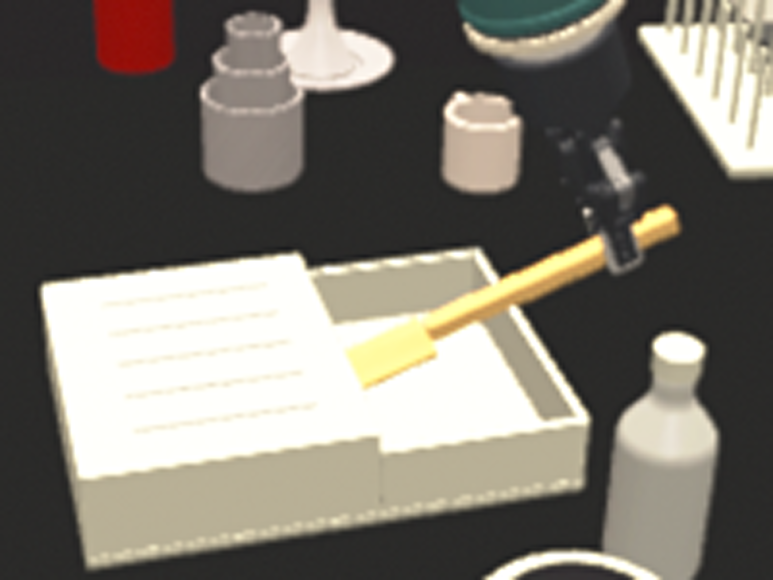

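Call:
step_arm(
  series=[0.6,0.1,0.4,0.1,-0.7,0,1,0.6,0.1,0.4,0.1,-0.6,0,1,0.6,0.1,0.4,0.1,-0.7,0,1,0.8,0.12,0.3,0,0,0,1,0.8,0.12,0.3,0,0,0,1,0.8,0.12,0.3,0,0,0,1,0,0,0,0,0,0,1],
)

```text
time_s: 21.45
tool_pos: [0.7929, -0.0647, 0.1193]
tool_rot: [0.191, -0.073, 0.979, 0.014]
force: [-0.8, 0.9, -2.2]
grip_width: 0.0121
```

```bash
python3 snap.py 20 side:190,390,130,280;
```

```text
21.5 [ 0.7922 -0.065   0.1189] [-0.5 -0.1 -1.8] 0.01234201948393503
```

View pics/side20z.png

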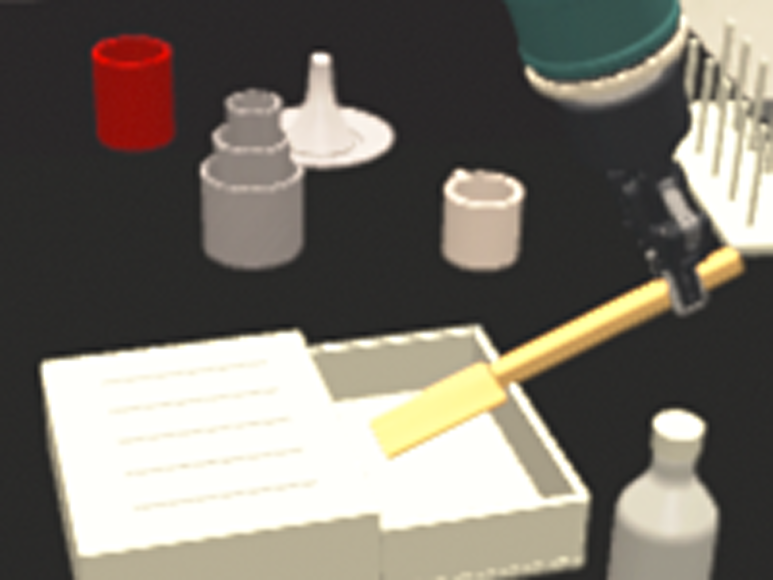

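Call:
step_arm(
  series=[0,0,1,0,0,0,1,0,0,1.5,0,0,0,1,0,0,2,0,0,0,1,0,0,2,0,0,0,1,0,0,2,0,0,0,1,0,0,2,0,0,0,1,0,0,2,0,0,0,1,0,0,2,0,0,0,1,0,0,2,0,0,0,1,0,0,1,0,0,0,1],
)

```text
time_s: 22.5
tool_pos: [0.792, -0.0656, 0.2975]
tool_rot: [0.192, -0.072, 0.979, 0.014]
force: [0.5, 0.1, -0.1]
grip_width: 0.0118
```

Call:
step_arm(
  series=[-1,0,0.5,-0.3,2,0,1,-1.5,0,0.5,-0.3,2,0,1,-1.5,0,0.5,-0.3,2,0,1,-1.5,0,0.5,-0.3,2,0,1,-1.5,0,0.5,-0.3,2,0,1,-1.5,0,0.5,-0.3,2,0,1,-1,0,0,-0.3,2,0,1,-0.5,0,0,-0.15,1,0,1,0,0,0,0,0,0,1,0,0,0,0,0,0,1],
)

```text
time_s: 23.5
tool_pos: [0.6919, -0.0653, 0.3238]
tool_rot: [0.06, -0.074, 0.995, 0.004]
force: [0.5, 0.3, -0.3]
grip_width: 0.0115
```

Call:
step_arm(
  series=[0,0,0,0,0,0,1,0,0,0,0,0,0,1,0,0,0,0,0,0,1,0,0,0,0,0,0,1,0,0,0,0,0,0,1],
)

```text
time_s: 24.0
tool_pos: [0.6917, -0.0653, 0.3238]
tool_rot: [0.06, -0.074, 0.995, 0.004]
force: [0.6, 0.1, -2.5]
grip_width: 0.0121
```

```bash
python3 snap.py 21 side:60,560,0,375 top:60,500,100,400;python3 - <<'E'
from plant import ctrl
s=ctrl.state();print(s["tool_rot"],abs(s["qd"]).max())
E
```

```text
24.1 [ 0.6917 -0.0653  0.3238] [ 0.7  0.4 -0.4] 0.012198083555007023
[ 0.05979255 -0.07386439  0.99546461  0.00437089] 0.0010093090367976698
```

View pics/side21z.png

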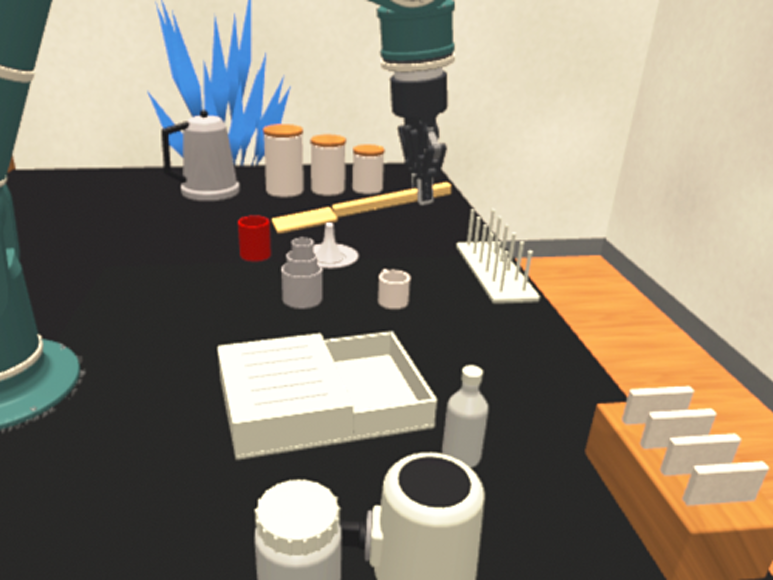

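View pics/top21z.png

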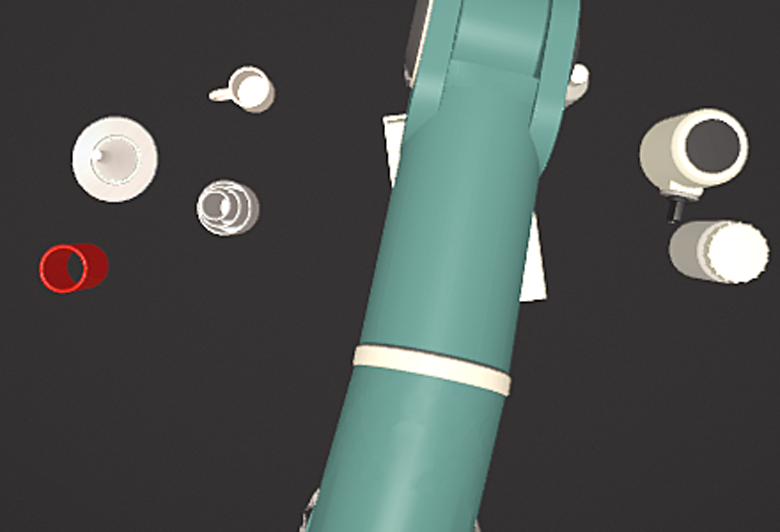

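```bash
python3 -c "
from plant import ctrl
print(ctrl.close_job())"
```

```text
the job is handed in; nothing more can be done
None
```

I nested the middle beaker in the wide one, then the slim one in the middle. I then drew the paddle out handle end up, with the tilt rising from about 8° to 22°. It finished held still above the box, and I handed the job in at 24.1 s; no verdict is reported.

Last checks before handing in:
- **Beakers:** both pictures show the three stacked upright and roughly concentric, with the gripper well away from them.
- **Paddle:** it is held at rest, with joint speeds about 0.001 rad/s. The TCP is at z 0.32 m and the handle end is still up by about 7°. By my geometry, both ends are more than 0.25 m above the ledge.
- **Extraction:** the wrist force stayed around 1–2 N throughout, with no sign of the paddle touching the box. By the plan, the handle end was at about 0.12 m while the blade end was still near 0.03 m.
- **Bystanders:** none looks shifted in the pictures. I judged this by eye, not by measurement.

**Disagreement:** the top and side cameras differed by up to about 5 mm in y. I worked around this by centring on the gripped positions and comparing objects within one view. The final heights, offsets and contact forces that will be judged were not measured directly.

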